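# Lean the chopping board on the tiled wall and block its foot

### The arm

A 7-joint arm with a two-finger parallel gripper is mounted at the origin on the work surface. World frame = base frame: x ahead of the robot, y to its left, z up, the work surface at z = 0. Lengths are in m, angles in rad, forces in N, time in s.
With the tool pointing down it reaches from about 0.4 to 0.85 m from the base axis. Payload 10.4 kg.
Tool frame: the origin (TCP) lies on the centre line of the jaws, within the pads' length; the fingertips stand 14 mm ahead of it and the grasp point (between the pads) lies 5 mm behind it (manip.tip_reach is the distance from the TCP to the fingertips, in m); z points along the fingers, y is the line along which they close (so a half turn about z gives the same grasp; the last joint's range is limited). The gripper opens to 85 mm and grips with 20 to 120 N. Pads are 22 mm wide; open, the fingers measure 114 mm over their backs; the gripper's body (76 mm by 85 mm) begins 54 mm behind the grasp point. The pads swing forward as they close: fully open they stand 13 mm farther back than shut.
Start: joints at [-1.242, 0.332, -0.065, 1.46, 0.022, 1.35, -0.088], TCP at [0.215, 0.587, 0.245] pointing down, gripper open.
Joint ranges: [-2.6, 2.6], [-0.5, 2.12], [-1.47, 1.34], [0.16, 2.42], [-1.27, 4.41], [0.06, 2.06], [-2.6, 2.6]. Speed limits (rad/s): [2.22, 2.22, 2.79, 2.79, 3.14, 3.14, 3.14].

### API

Orientations are given as a unit quaternion [x, y, z, w].
In Python, from workcell import manip gives the robot as it stands.
- The arm moves only by the shell command python3 -m pendant 'ROWS' [FORCE]. ROWS is JSON, a list of rows, each a list of 7 numbers: the shift along the tool's x, y, z in units of 50 mm (1.0 is 50 mm), then the turn, a rotation vector about the tool's x, y, z in units of 8 degrees (1.0 is 8 degrees), then the opening, from -1 (shut) to 1 (fully open), so that 0 is half open. In form: [[dx, dy, dz, ax, ay, az, jaw], ...]. A call has exactly 10 rows; each row is the pose to reach, as a shift and turn from the pose commanded when the call began, along the tool's axes at that moment; what a row does not reach only later rows make up. A row lasts 1/8 s, in which the tool goes at most 62.5 mm and 10.7 degrees, less where a joint would pass 70% of its speed; a pose out of reach is approached as far as the arm can. A call with a gripper value outside its range is refused whole. The fingers move at their own pace and stop on an object; FORCE is the grip in N (left out, the last holds). Time passes only in rows, so rows that repeat a pose let the fingers close, or fill a call up. It gives the time, the measured TCP pose, the force, the opening and the grip force at its end, in the units of the state.
- manip.get_obs(): the state, without advancing time (a new reading comes with each control period).
- manip.camera(name): name is "scene" or "top" or "wrist"; returns (picture, depth): 400x640x3 uint8, red, green, blue; 400x640 float32, m along the optical axis (not along the pixel's ray), 0 where there is no reading.
- manip.get_calibration(name): a dict with "fx", "fy", "cx", "cy" (pixels), "xyz" and "orientation" of the camera in the world. Camera axes: x right, y up, looking along -z (the intrinsics and any distortion apply to the point x, -y, -z); pixel columns grow to the right and rows downward; lengths in m; the calibration is good to about 2 mm. A picture is of the moment at which its call begins: read the wrist's pose just before it. get_calibration takes no time and is no camera call; for the wrist camera it gives the pose at the moment of the call.
- manip.hand_in(): hands the job in; it is judged then, once.
Trained networks look in the newest picture that a camera, given by its name, has taken for a name from the list of things; names that differ only in an ending like _2 or _b are one class to them, and where a whole thing is asked for, a point or a joint stands for the part that bears it (a point fixed in the world has none). Each returns a list of dicts, best first, with "p" (0 to 1); they miss things now and then, are a little off and sometimes report something else, mostly with a low value. They report only what shows in the picture. A call takes as long as a camera call. They do not tell look-alikes from the thing itself.
- manip.find_in(thing, camera): "box" ([left, top, right, bottom] in pixels, round what is visible of it).
- manip.trace(thing, camera): "pixels" (400x640 bool, what is visible of it) and "box" ([left, top, right, bottom] in pixels, round what is visible of it).
- manip.tip_of(thing, camera): "pixel" ([column, row] in pixels: a listed point, or the origin of a listed thing).
The state is a dict: "clock": time; "joint_pos": joint angles; "joint_velocities": joint speeds; "tau": joint torques, N m; "position": TCP position; "ee_rot": TCP orientation; "ft_force": force on the tool from outside, world axes, zero at the start; "torque": the same for the moment, N m; "grip_width": opening from 0.0 (shut) to 1.0 (fully open); "grasp_force": force on a finger pad.
Only numpy, scipy, OpenCV 4.12 (cv2) and the standard library are available. Lean on these libraries where they do the work, as an engineer would, in place of code of your own. Each camera call takes 0.05 s, during which the arm holds its last target. There are 200 camera calls.

### The job

Tip the chopping board up off the grill press and over, so that it leans back on its short end against the tiled wall, slanted roughly 20 degrees from upright. Then bring the grill press up until its long edge is snug against the foot of the board and centred on it, so that it cannot slip out, without shoving the board upright. Leave the mug, bowl and tumbler where they are.

Things in the scene. Friction and masses are not known exactly. Their poses are not given: they have to be found in the camera images.
- splash_wall: Low wall faced with white tiles, fixed, 340 mm long (x), 45 mm thick, 215 mm high, with a wooden cap flush with its faces. Origin at worktop height at the foot of the flat tiled face that the board must lean on, midway along it. Its y axis points level out of that face, towards the board and press; x runs along the face; z is up. Friction between all things is moderate (about 0.5 to 0.7).
- press: Loose cast-iron grill press, 0.6 to 1.1 kg: plate 150 (x) by 80 (y) by 18 mm, with a wooden handle bar (22 mm thick) along x over its middle, top of the bar 69 mm up, on posts at x +-52 mm. Origin: centre of the underside, z up, -y roughly towards the tiled wall. Its long edge at y -40 mm goes against the board's foot; the long edge at y +40 mm is free to push on.
- board: Loose plain wooden board, 200 long (z, foot to head), 130 wide (x), 16 mm thick, 0.2 to 0.4 kg. Origin: middle of the foot edge of the face underneath at the start; the wood lies from y -16 mm to 0. Starts with its foot on the worktop 78 to 100 mm from the tiled wall, sloping up away from it at 33 degrees over the press's handle. When leaning, this origin edge meets the press.
- board_head (a point): Middle of the board's head edge on its other face, the one that comes to lie against the tiled wall (board frame x 0, y -16, z 200 mm).
- board_head_under (a point): Middle of the board's head edge on the face underneath at the start (board frame x 0, y 0, z 200 mm). At the start it is about 109 mm above the worktop, 18 mm beyond the press's far long edge, with free space below.
- mug: White mug, 76 mm wide, 90 mm high, standing near one short side of the press and board. Origin at the centre of the underside. Leave alone.
- bowl: Blue bowl, 110 mm wide, 50 mm high. Origin at the centre of the underside. Leave alone.
- tumbler: Green glass tumbler, 68 mm wide, 100 mm high. Origin at the centre of the underside. Leave alone.
Things that resemble listed ones, but are neither listed nor needed, are in the scene too. Several things have the shape of the board; the one meant has the colours described above.

How it is judged:
By the outcome, as a careful person would: the job done as asked, in the order asked, and still so for the second after the job is handed in, with the robot touching nothing.
It also fails if it takes over 61 s, if anything falls off the work surface, if the arm or the gripper's body presses on something with over 40 N, if the wrist force passes 120 N, or if a joint passes its speed limit or range.

## Working session

There is one attempt and no reset: what is moved stays moved. The work goes in short steps, Python scripts to look and compute and a shell command to move; the robot and the scene stay as the last step left them, time stands still between calls to the robot, and variables do not carry over. Pictures are saved under pics/ and viewed, at most 10 in all, crops included, and the job is handed in when it is done.

```bash
mkdir -p pics
python3 - <<'E'
from workcell import manip
import cv2,numpy as np
o=manip.get_obs();print(o['position'],o['ee_rot'],o['clock'],manip.tip_reach)
ims=[]
for c in ['scene','top']:
    p,d=manip.camera(c);cv2.imwrite(f'pics/{c}0.png',p[:,:,::-1]);np.save(f'{c}_d.npy',d)
    k=manip.get_calibration(c);print(c,k)
    for t in ['splash_wall','press','board','mug','bowl','tumbler']:
        print(t,[(np.round(r['box']),round(r['p'],2)) for r in manip.find_in(t,c)][:4])
E
```

```text
[0.2152442  0.58638363 0.24448398] [ 1.74976367e-01  9.84572368e-01 -7.15985977e-04 -1.00422862e-04] 0.0 0.014
scene {'fx': 400.41168813990004, 'fy': 400.41168813990004, 'cx': 317.70272166885155, 'cy': 197.15784573519272, 'xyz': array([0.97471288, 0.09686731, 0.8307176 ]), 'orientation': array([0.17106179, 0.23217381, 0.78064777, 0.55445671])}
splash_wall []
press [(array([318., 204., 420., 263.]), 0.73), (array([346., 257., 388., 286.]), 0.58), (array([330., 269., 375., 331.]), 0.4)]
board [(array([319., 202., 419., 263.]), 0.67), (array([223.,  92., 299., 142.]), 0.67), (array([165., 150., 247., 229.]), 0.58)]
mug [(array([332., 272., 372., 332.]), 0.77), (array([344., 256., 391., 289.]), 0.73)]
bowl [(array([256., 262., 312., 310.]), 0.81), (array([318., 204., 419., 264.]), 0.65)]
tumbler [(array([331., 142., 356., 188.]), 0.84)]
top {'fx': 465.2626429130183, 'fy': 465.2626429130183, 'cx': 325.70523280666765, 'cy': 201.1837826809541, 'xyz': array([ 0.44217588, -0.05006444,  1.12947538]), 'orientation': array([-0.02133555,  0.02112967,  0.7082178 , -0.70535514])}
splash_wall [(array([344., 110., 384., 287.]), 0.77), (array([270., 158., 274., 159.]), 0.33)]
press [(array([250., 154., 286., 221.]), 0.47)]
board [(array([385., 282., 476., 344.]), 0.67), (array([397., 163., 495., 237.]), 0.63), (array([226., 152., 315., 221.]), 0.56)]
mug [(array([251., 104., 288., 147.]), 0.71)]
bowl [(array([303.,  98., 351., 141.]), 0.66)]
tumbler [(array([307., 250., 337., 285.]), 0.78), (array([246., 154., 287., 221.]), 0.39)]
```

View pics/scene0.png

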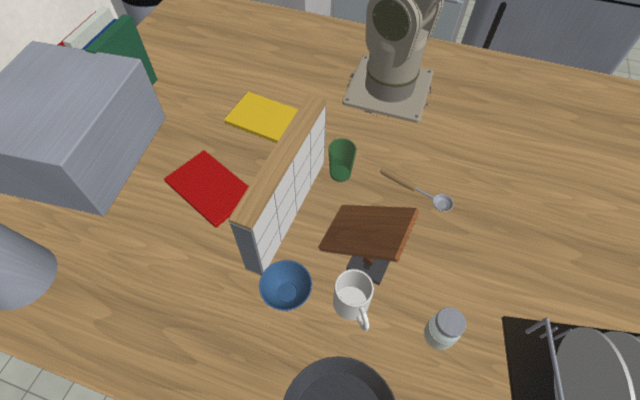

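View pics/top0.png

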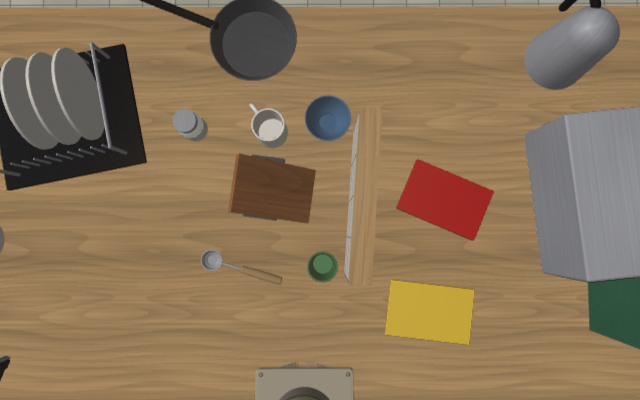

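The scene shows a wooden-brown board at scene (370,232) / top (273,188), sloping over the press. The look-alikes are the red one, scene (207,187) / top (445,200), and the yellow one, scene (262,116) / top (430,312). Both lie flat behind the wall. The brown one fits because it is plain wood resting on the press, with its foot towards the tiled face. The mug is at top (268,125), the bowl at (328,118) and the tumbler at (322,266). I'll confirm with a crop and measure.

```bash
cat > h.py <<'E'
from workcell import manip
import cv2,numpy as np
from scipy.spatial.transform import Rotation as R
def cloud(c,d,k=None):
    k=k or manip.get_calibration(c)
    v,u=np.mgrid[:400,:640]
    P=np.stack([(u-k['cx'])/k['fx']*d,-(v-k['cy'])/k['fy']*d,-d],-1)
    return P@R.from_quat(k['orientation']).as_matrix().T+k['xyz']
def proj(c,p):
    k=manip.get_calibration(c);q=(np.atleast_2d(p)-k['xyz'])@R.from_quat(k['orientation']).as_matrix()
    return np.stack([k['cx']-k['fx']*q[:,0]/q[:,2],k['cy']+k['fy']*q[:,1]/q[:,2]],-1)
def plane(P):
    for _ in range(3):
        m=P.mean(0);n=np.linalg.svd(P-m,full_matrices=False)[2][2];P=P[abs((P-m)@n)<.004]
    return m,n,P
E
python3 - <<'E'
from h import *
s=cv2.imread('pics/scene0.png');t=cv2.imread('pics/top0.png')
cv2.imwrite('pics/crop0.png',np.hstack([cv2.resize(s[130:340,220:430],(400,400)),cv2.resize(t[90:290,210:410],(400,400))]))
cv2.setRNGSeed(0)
for c,im in [('scene',s),('top',t)]:
    d=np.load(c+'_d.npy');W=cloud(c,d);hsv=cv2.cvtColor(im,cv2.COLOR_BGR2HSV)
    box=(W[...,0]>.35)&(W[...,0]<.65)&(W[...,1]>-.05)&(W[...,1]<.25)&(d>0)
    print(c,'table z',np.median(W[...,2][(abs(W[...,0]-.3)<.05)&(abs(W[...,1]-.2)<.03)]))
    # board: brown reddish above table
    for r in manip.trace('board',c)[:0]:pass
    B=box&(W[...,2]>.012)&(im[...,2]<150)&(im[...,2]>im[...,0].astype(int)+15)
    n,l,st,ce=cv2.connectedComponentsWithStats(B.astype(np.uint8));i=1+st[1:,4].argmax();P=W[l==i]
    m,nn,P=plane(P);nn*=np.sign(nn[2]);print('board',m,nn,'tilt',np.degrees(np.arccos(nn[2])),len(P))
    h=np.cross(nn,[0,0,1]);h/=np.linalg.norm(h);up=np.cross(h,nn)*-1
    up*=np.sign(up[2])
    a=(P-m)@h;b=(P-m)@up
    qa=np.percentile(a,[1,99]);qb=np.percentile(b,[1,99]);print(' ext',qa,qb,'h',h,'up',up)
    print(' foot',m+h*qa.mean()+up*qb[0],'head',m+h*qa.mean()+up*qb[1])
    w=(W[...,0]>.3)&(W[...,0]<.75)&(W[...,1]>-.13)&(W[...,1]<.05)
    F=w&(W[...,2]>.03)&(W[...,2]<.17)&(im.min(2)>130)
    if F.sum()>50:
        m,nn,P=plane(W[F]);print('wall',m,nn,len(P))
    C=w&(W[...,2]>.20)&(W[...,2]<.23)
    r=cv2.minAreaRect(W[C][:,:2].astype(np.float32));print('cap',r,np.median(W[C][:,2]))
    # dark press plate
    D=(W[...,0]>.35)&(W[...,0]<.65)&(W[...,1]>0)&(W[...,1]<.25)&(W[...,2]>.008)&(W[...,2]<.028)&(im.max(2)<110)
    r=cv2.minAreaRect(W[D][:,:2].astype(np.float32));print('press',D.sum(),r,cv2.boxPoints(r).round(4).tolist())
    for q in ['mug','bowl','tumbler']:
        for x in manip.tip_of(q,c)[:0]:pass
E
```

```text
scene table z -0.0008079803126165297
board [0.54094719 0.06844307 0.07158978] [-0.07079436 -0.53818825  0.83984616] tilt 32.87612214392231 3734
 ext [-0.06134242  0.06596474] [-0.10463847  0.09061604] h [-0.99145903  0.1304185   0.        ] up [0.10953148 0.83267306 0.54282449]
 foot [ 0.52719456 -0.01838514  0.01478946] head [0.54858108 0.14419802 0.12077838]
wall [ 0.51415229 -0.10970097  0.12188896] [-0.06677939 -0.99774395 -0.00689408] 633
cap ((0.5126677751541138, -0.12130755931138992), (0.03182608261704445, 0.35213547945022583), 87.35801696777344) 0.21379183033717608
press 635 ((0.4670462906360626, 0.0997648686170578), (0.17822639644145966, 0.31357020139694214), 65.01615142822266) [[0.2872999906539917, 0.0851999968290329], [0.5715000033378601, -0.047200001776218414], [0.6467999815940857, 0.11429999768733978], [0.3625999987125397, 0.2468000054359436]]
top table z 0.0005507260656405499
board [0.53301012 0.07137262 0.07096786] [-0.0752527  -0.53689466  0.84028635] tilt 32.82962993807515 4279
 ext [-0.06373681  0.06340898] [-0.10219615  0.09367585] h [-0.99031959  0.13880604  0.        ] up [0.11663682 0.83215203 0.54214283]
 foot [ 0.52125261 -0.01369286  0.01556295] head [0.5440985  0.14930241 0.12175355]
wall [ 0.45545171 -0.10095254  0.10619795] [0.07209461 0.99739653 0.00159254] 89
cap ((0.5085698366165161, -0.11282144486904144), (0.037146229296922684, 0.35079699754714966), 89.46379852294922) 0.21492050690826253
press 347 ((0.476063072681427, 0.09602054953575134), (0.18344837427139282, 0.34597596526145935), 63.94681167602539) [[0.28040000796318054, 0.08959999680519104], [0.5911999940872192, -0.06239999830722809], [0.6718000173568726, 0.10239999741315842], [0.36090001463890076, 0.25440001487731934]]
```

View pics/crop0.png

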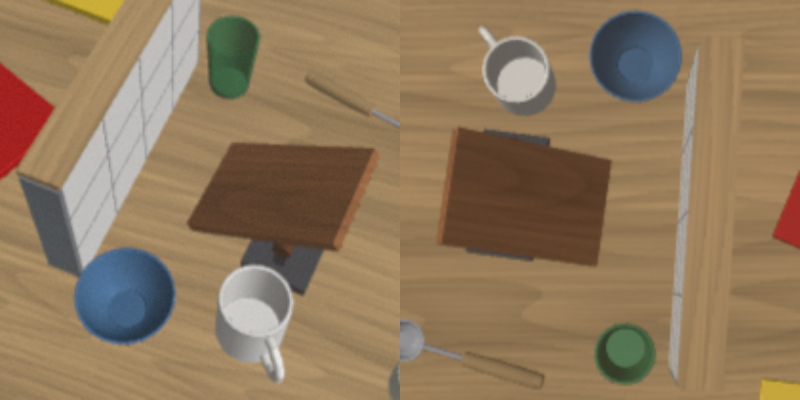

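The crop confirms it: the brown wooden board rests on the press handle, with its foot toward the tiles. The mug and bowl sit close to its far side, so I'll check those clearances and compute the grasp.

```bash
cat >> h.py <<'E'
def go(pos,x,y,z):
    """shift/turn in pendant units to a TCP pose with tool axes x,y,z"""
    o=manip.get_obs();R0=R.from_quat(o['ee_rot']);M=R.from_matrix(np.stack([x,y,z],1))
    print('shift',(R0.inv().apply(np.array(pos)-o['position'])/.05).round(2),'turn',((R0.inv()*M).as_rotvec(degrees=True)/8).round(2))
E
python3 - <<'E'
from h import *
for c in ['scene','top']:
    im=cv2.imread(f'pics/{c}0.png').astype(int);d=np.load(c+'_d.npy');W=cloud(c,d)
    b,g,r=im[...,0],im[...,1],im[...,2]
    reg=(W[...,0]>.2)&(W[...,0]<.75)&(W[...,1]>-.11)&(W[...,1]<.2)&(d>0)
    for n,m in [('bowl',(b>r+30)&(W[...,2]>.04)),('mug',(im.min(2)>120)&(W[...,2]>.078)&(W[...,1]>.02)&(W[...,2]<.1)),('tumbler',(g>r+15)&(g>b+8)&(W[...,2]>.085))]:
        P=W[reg&m]
        if len(P)>5:
            (u,v),rad=cv2.minEnclosingCircle(P[:,:2].astype(np.float32));print(c,n,len(P),round(u,3),round(v,3),round(rad,3),P[:,:2].min(0).round(3),P[:,:2].max(0).round(3))
    # press slivers
    for lo,hi in [(.55,.66),(.4,.5)]:
        D=(W[...,0]>lo)&(W[...,0]<hi)&(W[...,1]>.03)&(W[...,1]<.17)&(W[...,2]>.008)&(W[...,2]<.03)&(im.max(2)<110)&(d>0)
        P=W[D]
        if len(P)>5: print(c,'press',len(P),np.percentile(P,[2,98],axis=0).round(3).tolist())
up=np.array([.113,.833,.5425]);n=np.array([-.073,-.5375,.84]);n/=np.linalg.norm(n);up-=n*(up@n);up/=np.linalg.norm(up)
z=-up;y=-n;x=np.cross(y,z)
head=np.array([.5463,.1468,.1213])-n*.008
print('headmid',head,x)
for k in (.12,-.008): go(head+up*k,x,y,z)
E
```

```text
scene bowl 367 0.706 -0.058 0.055 [ 0.653 -0.11 ] [ 0.748 -0.005]
scene mug 333 0.69 0.083 0.047 [0.645 0.04 ] [0.726 0.115]
scene tumbler 252 0.364 -0.044 0.035 [ 0.33  -0.077] [ 0.398 -0.012]
scene press 544 [[0.575, 0.049, 0.013], [0.625, 0.128, 0.023]]
top bowl 160 0.704 -0.055 0.053 [ 0.652 -0.106] [ 0.749 -0.007]
top mug 180 0.682 0.086 0.044 [0.643 0.044] [0.717 0.119]
top tumbler 167 0.36 -0.041 0.033 [ 0.328 -0.072] [ 0.392 -0.008]
top press 127 [[0.604, 0.051, 0.01], [0.655, 0.125, 0.027]]
top press 51 [[0.467, 0.072, 0.014], [0.477, 0.146, 0.021]]
headmid [0.54688405 0.15110035 0.11457945] [-9.90917829e-01  1.34468773e-01 -7.14714436e-05]
shift [-8.79 -3.93  1.31] turn [ 7.12 -0.78 -1.42]
shift [-9.26 -6.03  2.7 ] turn [ 7.12 -0.78 -1.42]
```

```bash
python3 -m pendant '[[-2.0,-0.6,0.2,1.2,-0.13,-0.24,0],[-4.0,-1.5,0.4,2.4,-0.26,-0.47,0],[-6.0,-2.5,0.8,3.6,-0.4,-0.7,0],[-7.5,-3.2,1.1,4.8,-0.52,-0.95,0],[-8.8,-3.9,1.3,6.0,-0.65,-1.2,0],[-8.8,-3.9,1.3,7.12,-0.78,-1.42,0],[-8.8,-3.9,1.3,7.12,-0.78,-1.42,0],[-8.8,-3.9,1.3,7.12,-0.78,-1.42,0],[-8.8,-3.9,1.3,7.12,-0.78,-1.42,0],[-8.8,-3.9,1.3,7.12,-0.78,-1.42,0]]' 60
python3 - <<'E'
from h import *
o=manip.get_obs();print(o['joint_pos'].round(2),o['clock'],o['grip_width'])
up=np.array([.113,.833,.5425]);n=np.array([-.073,-.5375,.84]);n/=np.linalg.norm(n);up-=n*(up@n);up/=np.linalg.norm(up)
z=-up;y=-n;x=np.cross(y,z)
head=np.array([.5463,.1468,.1213])-n*.008
for k in (.12,-.008): go(head+up*k,x,y,z)
p,d=manip.camera('wrist');cv2.imwrite('pics/w1.png',p[:,:,::-1])
E
```

```text
clock: 2.35
position: [0.5608, 0.2527, 0.1801]
ee_rot: [0.059, 0.876, -0.477, -0.032]
ft_force: [0.3, 0.1, 0.2]
grip_width: 0.497
grasp_force: 0.0
[-0.89  0.88  0.2   1.1   0.49  1.94  0.73] 2.35 0.49736770187115587
shift [ 0.   -0.01  0.03] turn [-0.  0.  0.]
shift [ 0.   -0.01  2.59] turn [-0.  0.  0.]
```

View pics/w1.png

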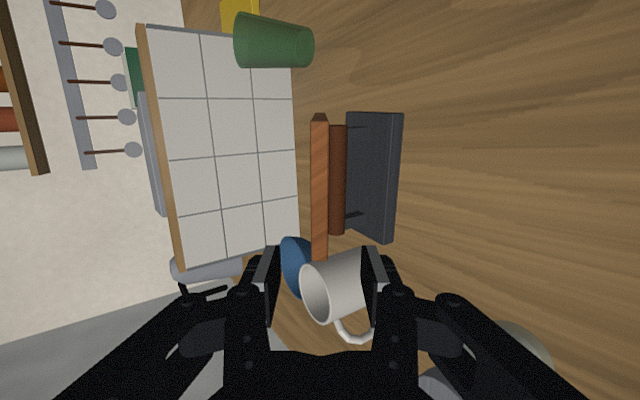

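The wrist view shows the board edge-on at column 319, midway between the jaws (265 and 375), with the press behind at (375,175). I'll move in and grip.

```bash
python3 -m pendant '[[0,0,0.6,0,0,0,0],[0,0,1.2,0,0,0,0],[0,0,1.8,0,0,0,0],[0,0,2.3,0,0,0,0],[0,0,2.6,0,0,0,0],[0,0,2.6,0,0,0,0],[0,0,2.6,0,0,0,-0.4],[0,0,2.6,0,0,0,-0.9],[0,0,2.6,0,0,0,-0.9],[0,0,2.6,0,0,0,-0.9]]' 50
python3 - <<'E'
from h import *
o=manip.get_obs();print(o['position'],o['grip_width']*85,o['grasp_force'],o['ft_force'])
E
```

```text
clock: 3.65
position: [0.5467, 0.144, 0.1101]
ee_rot: [0.059, 0.876, -0.478, -0.032]
ft_force: [0.3, 0.9, 2.5]
grip_width: 0.172
grasp_force: 50.9
[0.54674706 0.14400018 0.11012273] 14.599753363036935 50.86542785167694 [0.28416984 0.89782952 2.48598203]
```

Gripped at 14.6 mm and 51 N. Next I work out the tipping arc: pivot at the foot with a slight lift, and take the yaw out to square it to the wall.

```bash
cat > arc.py <<'E'
from h import *
nw=np.array([.070,.9976,0]);nw/=np.linalg.norm(nw);off=-.0715
tw=np.array([nw[1],-nw[0],0])   # along wall, +x world
yaw0=np.arctan2(.113,.833);yaw1=np.arctan2(nw[0],nw[1])
F0=np.array([.5256,-.0119,0])
def pose(th,F,yaw,ov=.008):
    a=np.radians(th);h=np.array([np.sin(yaw),np.cos(yaw),0])
    bz=h*np.cos(a)+np.array([0,0,1])*np.sin(a);n=-h*np.sin(a)+np.array([0,0,1])*np.cos(a)
    p=F+bz*(.2-ov)+n*.008
    return p,R.from_matrix(np.stack([np.cross(-n,-bz),-n,-bz],1))
def path(th0,th1,N,T0=33,T1=102,lift=.004,d1=.0866):
    o=manip.get_obs();p0=o['position'];R0=R.from_quat(o['ee_rot'])
    t=F0@tw;F1=tw*t+nw*(off+d1)
    for th in np.linspace(th0,th1,N+1)[1:]:
        s=(th-T0)/(T1-T0);F=F0+(F1-F0)*s;F[2]=lift*min(1,s*5)+max(0,.016*np.sin(np.radians(th-90)))
        p,M=pose(th,F,yaw0+(yaw1-yaw0)*s)
        print(th.round(1),list((R0.inv().apply(p-p0)/.05).round(2)),list(((R0.inv()*M).as_rotvec(degrees=True)/8).round(2)))
E
python3 -c "
from arc import *
path(33,85,10)"
```

```text
38.2 [np.float64(0.01), np.float64(-0.41), np.float64(0.03)] [np.float64(-0.67), np.float64(-0.02), np.float64(-0.03)]
43.4 [np.float64(0.02), np.float64(-0.78), np.float64(0.08)] [np.float64(-1.32), np.float64(-0.05), np.float64(-0.05)]
48.6 [np.float64(0.03), np.float64(-1.14), np.float64(0.18)] [np.float64(-1.97), np.float64(-0.07), np.float64(-0.07)]
53.8 [np.float64(0.04), np.float64(-1.48), np.float64(0.32)] [np.float64(-2.62), np.float64(-0.1), np.float64(-0.1)]
59.0 [np.float64(0.04), np.float64(-1.8), np.float64(0.48)] [np.float64(-3.27), np.float64(-0.12), np.float64(-0.13)]
64.2 [np.float64(0.04), np.float64(-2.11), np.float64(0.67)] [np.float64(-3.92), np.float64(-0.13), np.float64(-0.16)]
69.4 [np.float64(0.03), np.float64(-2.4), np.float64(0.89)] [np.float64(-4.57), np.float64(-0.15), np.float64(-0.2)]
74.6 [np.float64(0.02), np.float64(-2.66), np.float64(1.14)] [np.float64(-5.22), np.float64(-0.16), np.float64(-0.23)]
79.8 [np.float64(0.01), np.float64(-2.91), np.float64(1.4)] [np.float64(-5.87), np.float64(-0.17), np.float64(-0.27)]
85.0 [np.float64(-0.0), np.float64(-3.13), np.float64(1.69)] [np.float64(-6.52), np.float64(-0.18), np.float64(-0.31)]
```

```bash
python3 -m pendant '[[0.01,-0.41,0.03,-0.67,-0.02,-0.03,-0.9],[0.02,-0.78,0.08,-1.32,-0.05,-0.05,-0.9],[0.03,-1.14,0.18,-1.97,-0.07,-0.07,-0.9],[0.04,-1.48,0.32,-2.62,-0.1,-0.1,-0.9],[0.04,-1.8,0.48,-3.27,-0.12,-0.13,-0.9],[0.04,-2.11,0.67,-3.92,-0.13,-0.16,-0.9],[0.03,-2.4,0.89,-4.57,-0.15,-0.2,-0.9],[0.02,-2.66,1.14,-5.22,-0.16,-0.23,-0.9],[0.01,-2.91,1.4,-5.87,-0.17,-0.27,-0.9],[0,-3.13,1.69,-6.52,-0.18,-0.31,-0.9]]'
python3 - <<'E'
from arc import *
path(85,102,4)
for c in ['scene','top']:
    p,d=manip.camera(c);cv2.imwrite(f'pics/{c}1.png',p[:,:,::-1]);np.save(f'{c}_d1.npy',d)
    im=p[:,:,::-1].astype(int);W=cloud(c,d)
    B=(W[...,0]>.4)&(W[...,0]<.64)&(W[...,1]>-.06)&(W[...,1]<.04)&(W[...,2]>.025)&(W[...,2]<.16)&(im[...,2]<150)&(im[...,2]>im[...,0]+15)&(d>0)
    n,l,st,ce=cv2.connectedComponentsWithStats(B.astype(np.uint8))
    if n>1:
        P=W[l==1+st[1:,4].argmax()];m,nn,P=plane(P);print(c,'board',len(P),m.round(4),nn.round(3),np.percentile(P,[1,99],axis=0).round(3).tolist())
    D=(W[...,0]>.42)&(W[...,0]<.66)&(W[...,1]>.03)&(W[...,1]<.17)&(W[...,2]>.008)&(W[...,2]<.026)&(im.max(2)<110)&(d>0)
    D=cv2.morphologyEx(D.astype(np.uint8),cv2.MORPH_CLOSE,np.ones((5,5)))>0
    n,l,st,ce=cv2.connectedComponentsWithStats(D.astype(np.uint8));P=W[l==1+st[1:,4].argmax()];P=P[(P[:,2]<.03)&(P[:,2]>.01)]
    print(c,'press',len(P),cv2.minAreaRect(P[:,:2].astype(np.float32)))
E
python3 -c "
import cv2,numpy as np
s=cv2.imread('pics/scene1.png');t=cv2.imread('pics/top1.png')
cv2.imwrite('pics/crop1.png',np.hstack([cv2.resize(s[130:340,220:430],(400,400)),cv2.resize(t[90:290,210:410],(400,400))]))"
```

```text
clock: 4.9
position: [0.5254, -0.011, 0.1957]
ee_rot: [0.043, 0.998, -0.042, -0.002]
ft_force: [-0.5, 0.4, -3.8]
grip_width: 0.17
grasp_force: 50.3
89.2 [np.float64(-0.01), np.float64(-0.29), np.float64(0.02)] [np.float64(-0.51), np.float64(0.0), np.float64(-0.03)]
93.5 [np.float64(-0.01), np.float64(-0.58), np.float64(0.04)] [np.float64(-1.04), np.float64(0.0), np.float64(-0.06)]
97.8 [np.float64(-0.02), np.float64(-0.87), np.float64(0.08)] [np.float64(-1.57), np.float64(0.01), np.float64(-0.09)]
102.0 [np.float64(-0.03), np.float64(-1.16), np.float64(0.14)] [np.float64(-2.1), np.float64(0.01), np.float64(-0.12)]
scene board 308 [ 0.5431 -0.0169  0.0916] [ 0.131  0.986 -0.102] [[0.466, -0.032, 0.028], [0.591, -0.008, 0.157]]
scene press 1537 ((0.5476730465888977, 0.09506446123123169), (0.08011292666196823, 0.15075114369392395), 81.97193908691406)
top board 26 [ 0.5764 -0.0381  0.0657] [-0.084 -0.993  0.085] [[0.563, -0.041, 0.027], [0.583, -0.033, 0.125]]Traceback (most recent call last):
  File "<stdin>", line 12, in <module>
ValueError: attempt to get argmax of an empty sequence
```

View pics/crop1.png

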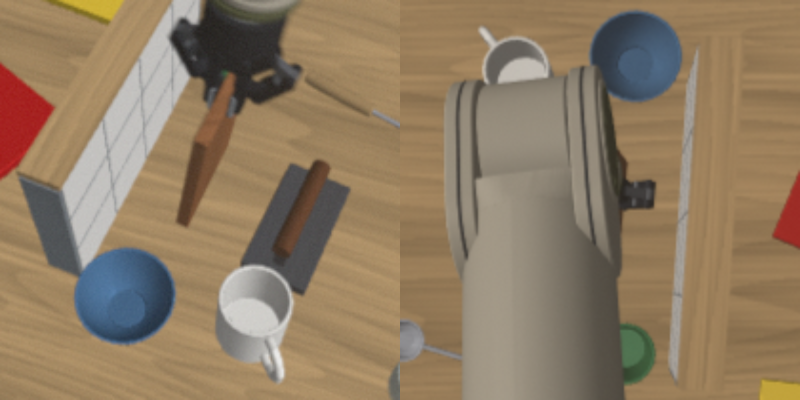

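The board is nearly upright in the grip, clear of the press, which shows as a full plate at crop (297,228). Next I continue past upright and set the foot down.

```bash
python3 -m pendant '[[-0.01,-0.2,0.01,-0.35,0,-0.02,-0.9],[-0.01,-0.4,0.03,-0.7,0,-0.04,-0.9],[-0.01,-0.58,0.04,-1.04,0,-0.06,-0.9],[-0.02,-0.87,0.08,-1.57,0.01,-0.09,-0.9],[-0.03,-1.16,0.14,-2.1,0.01,-0.12,-0.9],[-0.03,-1.16,0.14,-2.1,0.01,-0.12,-0.9],[-0.03,-1.16,0.17,-2.1,0.01,-0.12,-0.9],[-0.03,-1.16,0.20,-2.1,0.01,-0.12,-0.9],[-0.03,-1.16,0.20,-2.1,0.01,-0.12,-0.9],[-0.03,-1.16,0.20,-2.1,0.01,-0.12,-0.9]]'
python3 - <<'E'
from h import *
nw=np.array([.070,.9976,0])
for c in ['scene']:
    p,d=manip.camera(c);cv2.imwrite(f'pics/{c}2.png',p[:,:,::-1])
    im=p[:,:,::-1].astype(int);W=cloud(c,d)
    B=(W[...,0]>.4)&(W[...,0]<.64)&(W[...,1]>-.09)&(W[...,1]<.04)&(W[...,2]>.01)&(W[...,2]<.16)&(im[...,2]<150)&(im[...,2]>im[...,0]+15)&(d>0)
    n,l,st,ce=cv2.connectedComponentsWithStats(B.astype(np.uint8))
    P=W[l==1+st[1:,4].argmax()];m,nn,P=plane(P);nn*=np.sign(nn[1]);print(c,'board',len(P),m.round(4),nn.round(3))
    print('lean',np.degrees(np.arcsin(nn[2])),'yaw err',np.degrees(np.arctan2(nn[0],nn[1])-np.arctan2(*nw[:2])))
    # front-face foot edge distance
    h=np.array([nn[0],nn[1],0]);h/=np.linalg.norm(h);f=m+h*(m[2]/np.cos(np.arcsin(nn[2]))*nn[2]);f[2]=0;print('foot front',f,f@nw+.0715)
print(manip.get_obs()['ft_force'])
E
```

```text
clock: 6.25
position: [0.5225, -0.0678, 0.1919]
ee_rot: [0.034, 0.994, 0.102, 0.004]
ft_force: [-4.0, -0.8, 8.0]
grip_width: 0.173
grasp_force: 52.9
scene board 1444 [ 0.5334 -0.0422  0.0906] [0.069 0.978 0.194]
lean 11.20914537488689 yaw err 0.029873231503841555
foot front [ 0.53463649 -0.0242887   0.        ] 0.08469414578745603
[-3.32816853 -0.32227715  6.45607156]
```

Foot is down with a 11° lean, yaw error about 0° and the front edge about 85 mm from the wall. I'll release gently and withdraw along the tool axis.

```bash
python3 -m pendant '[[0,0,0,0,0,0,-0.7],[0,0,0,0,0,0,-0.55],[0,0,0,0,0,0,-0.5],[0,0,0,0,0,0,-0.5],[0,0,-0.2,0,0,0,-0.5],[0,0,-0.4,0,0,0,-0.5],[0,0,-0.8,0,0,0,-0.5],[0,0,-1.4,0,0,0,-0.5],[0,0,-2.0,0,0,0,-0.5],[0,0,-2.4,0,0,0,-0.5]]'
cat > see.py <<'E'
from h import *
import sys
tag=sys.argv[1];nw=np.array([.070,.9976,0])
c='scene';p,d=manip.camera(c);cv2.imwrite(f'pics/{c}{tag}.png',p[:,:,::-1]);cv2.imwrite(f'pics/crop{tag}.png',cv2.resize(p[130:340,220:430,::-1],(500,500)))
im=p[:,:,::-1].astype(int);W=cloud(c,d)
B=(W[...,0]>.4)&(W[...,0]<.64)&(W[...,1]>-.11)&(W[...,1]<.02)&(W[...,2]>.01)&(W[...,2]<.19)&(im[...,2]<150)&(im[...,2]>im[...,0]+15)&(d>0)
n,l,st,ce=cv2.connectedComponentsWithStats(B.astype(np.uint8))
P=W[l==1+st[1:,4].argmax()];m,nn,P=plane(P);nn*=np.sign(nn[1]);print(c,'board',len(P),m.round(4),nn.round(3))
print('lean',np.degrees(np.arcsin(nn[2])),'yaw err',np.degrees(np.arctan2(nn[0],nn[1])-np.arctan2(*nw[:2])))
bx=np.cross(nn,[0,0,1]);bx/=np.linalg.norm(bx);bz=np.cross(bx,nn);a=(P-m)@bx;mid=np.percentile(a,[1,99]).mean()
f=m+bx*mid;lean=np.arcsin(nn[2]);f=f+bz*((.016*np.sin(lean)-f[2])/bz[2])
print('foot origin',f.round(4),'dist wall',f@nw+.0715,'width',np.ptp(np.percentile(a,[1,99])))
D=(W[...,0]>.42)&(W[...,0]<.66)&(W[...,1]>-.02)&(W[...,1]<.17)&(W[...,2]>.01)&(W[...,2]<.026)&(im.max(2)<110)&(d>0)
D=cv2.morphologyEx(D.astype(np.uint8),cv2.MORPH_CLOSE,np.ones((5,5)))
n,l,st,ce=cv2.connectedComponentsWithStats(D);P=W[l==1+st[1:,4].argmax()];P=P[(P[:,2]<.03)&(P[:,2]>.01)]
r=cv2.minAreaRect(P[:,:2].astype(np.float32));print('press',len(P),np.round(r[0],4),r[1],r[2]);pc=np.array(r[0])
tw=np.array([nw[1],-nw[0]]);print('press-foot along wall',(pc-f[:2])@tw,'out',(pc-f[:2])@nw[:2])
E
python3 see.py 3
```

```text
clock: 7.55
position: [0.5206, -0.0941, 0.3102]
ee_rot: [0.035, 0.994, 0.102, 0.004]
ft_force: [-0.1, 0.3, -0.2]
grip_width: 0.251
grasp_force: 0.0
scene board 1844 [ 0.546  -0.0645  0.1046] [0.073 0.934 0.35 ]
lean 20.507075188822924 yaw err 0.4459809227059164
foot origin [ 0.5427 -0.0271  0.0056] dist wall 0.08242825470591794 width 0.09857168945020281
press 1533 [0.5469 0.0953] (0.0793127492070198, 0.15178383886814117) 82.27310943603516
press-foot along wall -0.004389645452472624 out 0.12240735813354243
```

View pics/crop3.png

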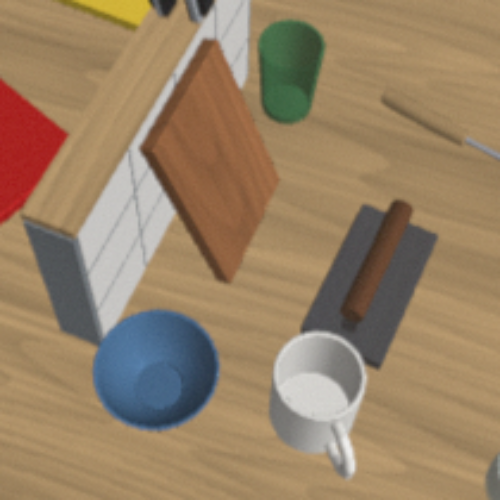

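The board leans at 20.5°, square on the wall. Now to grip the press by its handle bar and slide it in. First I refine the foot centre with a better mask and move above the handle.

```bash
sed -i 's/^B=.*/B=(W[...,0]>.4)\&(W[...,0]<.64)\&(W[...,1]>-.12)\&(W[...,1]<.02)\&(W[...,2]>.012)\&(W[...,2]<.2)\&(im[...,2]>im[...,0]+30)\&(im[...,2]>im[...,1]+12)\&(d>0)/' see.py
python3 - <<'E'
import re;s=open('see.py').read()
s=s.replace("a=(P-m)@bx;mid","Q=W[B];Q=Q[(abs((Q-m)@nn)<.006)];a=(Q-m)@bx;print('z range',Q[:,2].min(),Q[:,2].max());mid");open('see.py','w').write(s)
E
python3 see.py 4
python3 - <<'E'
from h import *
a=np.radians(82.1);y=np.array([np.cos(a),np.sin(a),0]);z=np.array([0,0,-1.]);x=np.cross(y,z)
for zz in (.2,): go([.5473,.0952,zz],x,y,z)
E
```

```text
scene board 2778 [ 0.5285 -0.0658  0.1115] [0.069 0.934 0.351]
lean 20.539223503199654 yaw err 0.19969250883681516
z range 0.01203320388146567 0.19451019175391004
foot origin [ 0.5279 -0.026   0.0056] dist wall 0.08250880838005317 width 0.12764317190535415
press 1536 [0.5477 0.0951] (0.07943233847618103, 0.15097413957118988) 82.26415252685547
press-foot along wall 0.011305541677607878 out 0.1222127526107572
shift [-0.25  3.29  2.95] turn [ 1.47 -0.03  0.48]
```

```bash
python3 -m pendant '[[-0.05,0.6,0,0.2,0,0.1,0],[-0.1,1.4,0.5,0.5,0,0.2,0],[-0.15,2.2,1.2,0.8,-0.01,0.3,0],[-0.25,2.9,2.2,1.2,-0.02,0.4,0],[-0.25,3.29,2.95,1.47,-0.03,0.48,0],[-0.25,3.29,2.95,1.47,-0.03,0.48,0],[-0.25,3.29,2.95,1.47,-0.03,0.48,0],[-0.25,3.29,2.95,1.47,-0.03,0.48,0],[-0.25,3.29,2.95,1.47,-0.03,0.48,0],[-0.25,3.29,2.95,1.47,-0.03,0.48,0]]'
python3 - <<'E'
from h import *
a=np.radians(82.2);y=np.array([np.cos(a),np.sin(a),0]);z=np.array([0,0,-1.]);x=np.cross(y,z)
go([.5475,.0952,.053],x,y,z)
p,d=manip.camera('wrist');cv2.imwrite('pics/w5.png',p[:,:,::-1])
E
```

```text
clock: 8.9
position: [0.5463, 0.0957, 0.1978]
ee_rot: [0.069, 0.998, 0.0, -0.001]
ft_force: [0.2, -0.3, -0.8]
grip_width: 0.5
grasp_force: 0.0
shift [-0.03 -0.01  2.9 ] turn [ 0.   -0.02 -0.01]
```

View pics/w5.png

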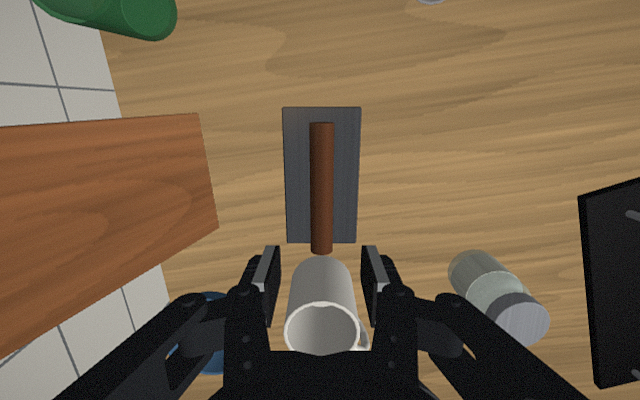

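The wrist view shows the press plate at (320,175) and its handle at column 321, on the jaw midline. The mug shows at (322,300). I'll check the handle position with the wrist depth before descending.

Run:
```python
from h import *
k=manip.get_calibration('wrist');p,d=manip.camera('wrist');W=cloud('wrist',d,k);im=p.astype(int)
B=np.zeros((400,640),bool);B[100:262,295:350]=1
B&=(im[...,0]>im[...,2]+25)&(W[...,2]>.045)&(W[...,2]<.085)
print('bar',W[B].min(0).round(4),W[B].max(0).round(4),np.median(W[B],0),cv2.minAreaRect(W[B][:,:2].astype(np.float32)))
D=np.zeros((400,640),bool);D[95:250,270:370]=1;D&=(W[...,2]>.01)&(W[...,2]<.025)&(im.max(2)<120)
print('plate',cv2.minAreaRect(W[D][:,:2].astype(np.float32)))
M=(im.min(2)>140)&(W[...,2]>.05)&(W[...,2]<.1)&(W[...,0]>.58)&(W[...,1]<.14)&(W[...,1]>.03);print('mug',W[M].min(0))
```

```text
bar [0.4808 0.0782 0.058 ] [0.6054 0.1149 0.0702] [0.53620876 0.09771127 0.06682091] ((0.5430458784103394, 0.09656780958175659), (0.021523738279938698, 0.12377810478210449), 82.17974853515625)
plate ((0.5424502491950989, 0.0965941846370697), (0.08013259619474411, 0.14906209707260132), 82.15776824951172)
mug [0.64105244 0.04066426 0.05015915]
```

```bash
python3 -m pendant '[[0,0.02,0.7,0,0,0,0],[0,0.02,1.4,0,0,0,0],[0.04,0.02,2.1,0,0,0,0],[0.06,0.02,2.6,0,0,0,0],[0.06,0.02,2.9,0,0,0,0],[0.06,0.02,2.9,0,0,0,0],[0.06,0.02,2.9,0,0,0,-0.4],[0.06,0.02,2.9,0,0,0,-0.8],[0.06,0.02,2.9,0,0,0,-0.8],[0.06,0.02,2.9,0,0,0,-0.8]]' 80
python3 see.py 6
python3 - <<'E'
from h import *
o=manip.get_obs();R0=R.from_quat(o['ee_rot']);print(o['position'],R0.as_matrix().round(3).tolist())
nw=np.array([.0705,.9975,0]);tw=np.array([nw[1],-nw[0],0])
g=-tw*.0113
for k in (.070,.080,.083): print(k,(R0.inv().apply(g-nw*k)/.05).round(3))
E
```

```text
clock: 10.25
position: [0.5436, 0.0974, 0.0536]
ee_rot: [0.069, 0.998, 0.0, -0.001]
ft_force: [-1.7, -2.7, 6.9]
grip_width: 0.232
grasp_force: 78.2
scene board 2772 [ 0.5285 -0.066   0.1119] [0.069 0.934 0.35 ]
lean 20.506622932837683 yaw err 0.18324694043268294
z range 0.012079098433645519 0.1934076180914075
foot origin [ 0.528  -0.0261  0.0056] dist wall 0.08241123085470366 width 0.12740946534631725
press 1010 [0.5705 0.0926] (0.07935988903045654, 0.10552237927913666) 81.60905456542969
press-foot along wall 0.03403698123195647 out 0.12138866219072177
[0.54361315 0.09739938 0.05362305] [[-0.991, 0.137, -0.001], [0.137, 0.991, 0.001], [0.001, 0.001, -1.0]]
0.07 [ 1.320e-01 -1.412e+00 -1.000e-03]
0.08 [ 1.190e-01 -1.611e+00 -1.000e-03]
0.083 [ 1.150e-01 -1.671e+00 -1.000e-03]
```

```bash
python3 -m pendant '[[0.02,-0.15,-0.01,0,0,-0.05,-0.8],[0.03,-0.3,-0.01,0,0,-0.1,-0.8],[0.05,-0.5,-0.01,0,0,-0.16,-0.8],[0.07,-0.7,-0.01,0,0,-0.23,-0.8],[0.09,-0.9,-0.01,0,0,-0.3,-0.8],[0.1,-1.1,-0.01,0,0,-0.36,-0.8],[0.11,-1.3,-0.01,0,0,-0.41,-0.8],[0.12,-1.45,-0.01,0,0,-0.46,-0.8],[0.12,-1.53,-0.01,0,0,-0.46,-0.8],[0.12,-1.53,-0.01,0,0,-0.46,-0.8]]'
python3 see.py 7
python3 - <<'E'
from h import *
p,d=manip.camera('top');cv2.imwrite('pics/top7.png',p[:,:,::-1])
s=cv2.imread('pics/scene7.png');cv2.imwrite('pics/crop7.png',cv2.resize(s[160:290,260:390],(600,600),interpolation=cv2.INTER_CUBIC))
E
```

```text
clock: 11.55
position: [0.5268, 0.0232, 0.0536]
ee_rot: [0.036, 0.999, 0.001, -0.001]
ft_force: [0.5, 3.9, 5.1]
grip_width: 0.232
grasp_force: 79.5
scene board 2551 [ 0.5325 -0.0686  0.1179] [0.069 0.934 0.351]
lean 20.575563913466326 yaw err 0.194003429044606
z range 0.012057468539445892 0.19328798588890495
foot origin [ 0.528  -0.026   0.0056] dist wall 0.08254309100312802 width 0.12752257512011378
press 1045 [0.5526 0.0205] (0.07957455515861511, 0.10868272185325623) 86.31623077392578
press-foot along wall 0.0212933228085678 out 0.04804843018995907
```

View pics/crop7.png

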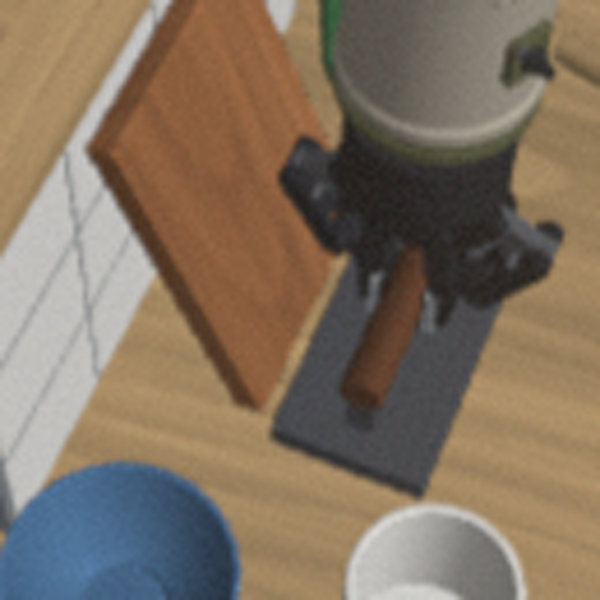

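The crop shows the press parallel to the board's foot, with a gap of about 8 mm, and well centred (far-end overhang is as expected within 1 mm). Now I creep in.

```bash
python3 -m pendant '[[0,-0.03,0,0,0,0,-0.8],[0,-0.05,0,0,0,0,-0.8],[0,-0.07,0,0,0,0,-0.8],[0,-0.09,0,0,0,0,-0.8],[0,-0.11,0,0,0,0,-0.8],[0,-0.13,0,0,0,0,-0.8],[0,-0.15,0,0,0,0,-0.8],[0,-0.16,0,0,0,0,-0.8],[0,-0.17,0,0,0,0,-0.8],[0,-0.17,0,0,0,0,-0.8]]'
python3 see.py 8
```

```text
clock: 12.9
position: [0.5265, 0.0158, 0.0536]
ee_rot: [0.035, 0.999, 0.001, -0.001]
ft_force: [0.8, 7.3, 4.8]
grip_width: 0.235
grasp_force: 79.4
scene board 2479 [ 0.5337 -0.0691  0.1192] [0.069 0.934 0.351]
lean 20.57285169975111 yaw err 0.21579442017634456
z range 0.012096941369191927 0.1934699672514194
foot origin [ 0.5283 -0.026   0.0056] dist wall 0.08257590369523068 width 0.12729229072962966
press 937 [0.5505 0.0175] (0.0761018693447113, 0.1131429374217987) 88.64601135253906
press-foot along wall 0.01911177406797884 out 0.04488889330982666
```

```bash
python3 -m pendant '[[0,-0.01,0,0,0,0,-0.8],[0,-0.02,0,0,0,0,-0.8],[0,-0.03,0,0,0,0,-0.8],[0,-0.04,0,0,0,0,-0.8],[0,-0.05,0,0,0,0,-0.8],[0,-0.05,0,0,0,0,-0.8],[0,-0.05,0,0,0,0,-0.8],[0,-0.05,0,0,0,0,-0.8],[0,-0.05,0,0,0,0,-0.8],[0,-0.05,0,0,0,0,-0.8]]'
python3 see.py 9
python3 - <<'E'
from h import *
s=cv2.imread('pics/scene9.png');cv2.imwrite('pics/crop9.png',cv2.resize(s[160:290,260:390],(600,600),interpolation=cv2.INTER_CUBIC))
E
```

```text
clock: 14.2
position: [0.5263, 0.0143, 0.0536]
ee_rot: [0.035, 0.999, 0.002, -0.001]
ft_force: [0.9, 10.8, 4.6]
grip_width: 0.232
grasp_force: 79.4
scene board 2438 [ 0.5338 -0.0697  0.1196] [0.068 0.936 0.345]
lean 20.195368020446832 yaw err 0.12449130564265387
z range 0.012006895553958397 0.19418363100704128
foot origin [ 0.5281 -0.0272  0.0055] dist wall 0.08136569528890444 width 0.12728386576237155
press 907 [0.5501 0.0154] (0.07451333850622177, 0.11252082139253616) 87.32516479492188
press-foot along wall 0.019042688783379613 out 0.044030353046826586
```

View pics/crop9.png

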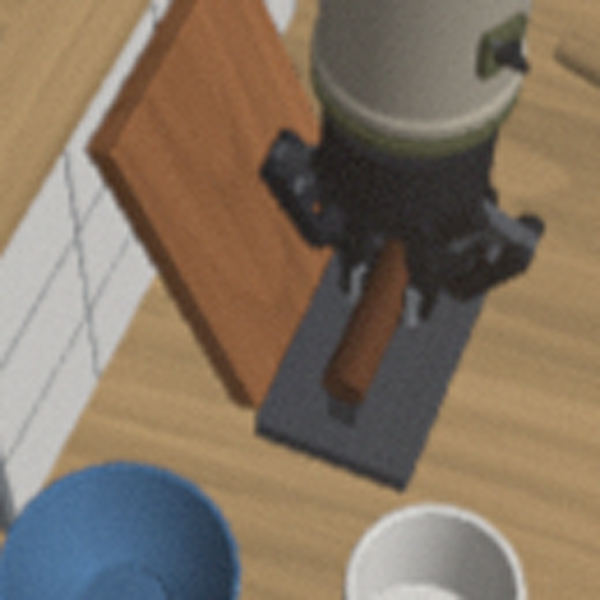

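The press edge is flush against the board's foot. The board moved about 1 mm, and the lean is 20.2°. Release and go up.

```bash
python3 -m pendant '[[0,-0.045,0,0,0,0,-0.4],[0,-0.045,0,0,0,0,0],[0,-0.045,0,0,0,0,0],[0,-0.045,0,0,0,0,0],[0,-0.045,-0.3,0,0,0,0],[0,-0.045,-0.8,0,0,0,0],[0,0,-1.6,0,0,0,0],[0,0.4,-2.5,0,0,0,0],[0,1.2,-3.4,0,0,0,0],[0,2.2,-4.2,0,0,0,0]]'
python3 -m pendant '[[0,0.5,-0.5,0,0,0,0],[0,1.2,-0.8,0,0,0,0],[0,2.0,-1,0,0,0,0],[0,2.8,-1,0,0,0,0],[0,3.5,-1,0,0,0,0],[0,4,-1,0,0,0,0],[0,4,-1,0,0,0,0],[0,4,-1,0,0,0,0],[0,4,-1,0,0,0,0],[0,4,-1,0,0,0,0]]'
python3 see.py 10
python3 - <<'E'
from h import *
p,d=manip.camera('top');t=p[:,:,::-1]
s=cv2.imread('pics/scene10.png');cv2.imwrite('pics/crop10.png',np.hstack([cv2.resize(s[150:300,250:400],(400,400),interpolation=cv2.INTER_CUBIC),cv2.resize(t[90:290,210:410],(400,400))]))
E
```

```text
clock: 15.5
position: [0.5344, 0.1203, 0.2653]
ee_rot: [0.037, 0.999, 0.0, -0.0]
ft_force: [1.9, -0.4, 0.2]
grip_width: 0.503
grasp_force: 0.0
clock: 16.75
position: [0.549, 0.3187, 0.3124]
ee_rot: [0.037, 0.999, 0.0, -0.001]
ft_force: [-1.0, 0.7, -0.8]
grip_width: 0.505
grasp_force: 0.0
scene board 2766 [ 0.5283 -0.0665  0.1119] [0.067 0.937 0.344]
lean 20.124390331461814 yaw err 0.09481607219882948
z range 0.012049935014964874 0.1946264911558513
foot origin [ 0.5278 -0.0274  0.0055] dist wall 0.08115424479337995 width 0.12770925929244342
press 1364 [0.5305 0.0144] (0.07724431902170181, 0.15282629430294037) 86.38838195800781
press-foot along wall -0.0002847768546873012 out 0.04181519168225463
```

View pics/crop10.png

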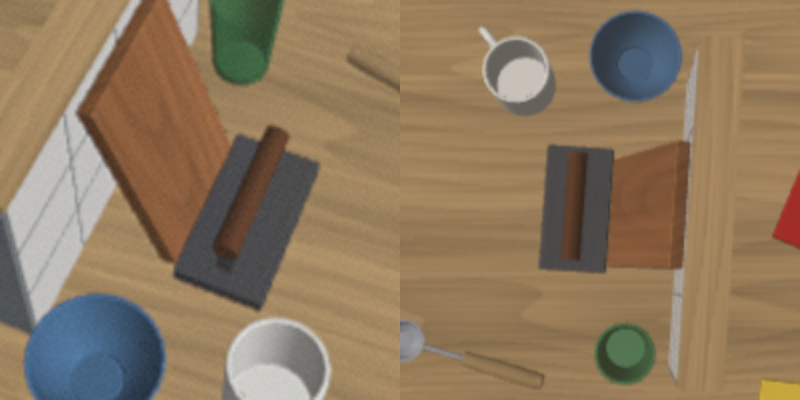

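The board leans at 20.1° against the tiles, and the press is snug against its foot and centred to 0.3 mm. The mug, bowl and tumbler haven't moved. Handing in.

```bash
python3 -c "
from workcell import manip
print(manip.hand_in())"
```

```text
the job is handed in; nothing more can be done
None
```

I've handed the job in: the board leans at about 20° on its short end against the tiled wall, the press is snug and centred against its foot, and the mug, bowl and tumbler are where they were.

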